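# Slide the brass plate out of the rack and lay it on the cork board

## Task

Two flat packing plates lie sunk in the lanes of the green rack, where fingers cannot get at their sides. Slide the brass plate forward along its lane (towards the robot) until about a third of its length, some 35 mm, sticks out over the rack's front edge, then take it by that overhanging end and lay it flat and lengthwise on the cork board, all of it on the cork. Leave the dark steel plate where it is, and do not let the brass plate drop onto the table.

Things in the scene. Friction and masses are not known exactly. Their poses are not given: they have to be found in the camera images.
- brass_mid (a point): Centre (half-way up) of the loose yellow brass plate, 100 (x) x 50 (y) x 8 mm thick, about 0.12 kg, two small dark dots on top. Starts flat in either lane of the rack, x along the lane, its front edge 10 to 35 mm behind the rack's front edge. Slides along the lane when its rear edge is pushed.
- steel_mid (a point): Centre (half-way up) of the loose dark grey steel plate, same shape and size as the brass one, flat in the other lane; leave it there.
- rack: Fixed green rack, 180 (x) x 126 (y) mm. Origin: underside centre, on the table. Open front edge at x = -90 mm (-x points towards the robot), free air below it. Two lanes along x, centred at y = +30 and -30 mm, 54 mm wide; lane floor 40 mm above the table; rails from x = -90 to +50 mm rise 8 mm more, flush with the plates' tops. At least 45 mm of floor is free behind each plate, for pushing fingers.
- board: Fixed flat board with a cork top, 170 mm along its x, 120 mm along its y, 8 mm high, lying on the table without any rim. Origin: centre of its underside, on the table. The plate's 100 mm length goes along the board's x axis, either way round.
There are look-alikes about, which are no part of the job. Of the things that look like the rack, the larger one is meant.

How it is judged:
By the outcome, as a careful person would: the job done as asked, in the order asked, and still so for the second after the job is handed in, with the robot touching nothing.
It also fails if it takes over 53 s, if anything falls off the work surface, if the arm or the gripper's body presses on something with over 40 N, if the wrist force passes 120 N, or if a joint passes its speed limit or range.

## Robot

A 6-joint arm with a two-finger parallel gripper is mounted at the origin on a cart in front of the work surface, level with it; the furniture and walls round the work are solid. World frame = base frame: x ahead of the robot, y to its left, z up, the work surface at z = 0. Lengths are in m, angles in rad, forces in N, time in s.
With the tool pointing down it reaches from about 0.325 to 0.775 m from the base axis. Payload 5.5 kg.
Tool frame: the origin (TCP) lies midway between the tips of the shut fingers; the grasp point (between the pads) lies 19 mm behind it; z points along the fingers, x is the direction in which the jaws open and shut, and the axes are right-handed (so a half turn about z gives the same grasp; the last joint's range is limited). The gripper opens to 88 mm and grips with 3 to 60 N. Pads are 20 mm wide; open, the fingers measure 115 mm over their backs; the gripper's body (75 mm by 178 mm) begins 61 mm behind the grasp point.
Start: joints at [1.114, 0.091, 1.231, -0, 1.82, -0.057], TCP at [0.234, 0.553, 0.223] pointing down, gripper open.
Joint ranges: [-2.87, 2.87], [-0.86, 2.18], [0.17, 2.46], [-1.51, 4.65], [0.06, 2.69], [-2.65, 2.65]. Speed limits (rad/s): [2.57, 2.57, 3.01, 3.14, 3.14, 3.14].

## Interface

Orientations are given as a 3x3 rotation matrix whose columns are the frame's x, y, z axes.
In Python, from plant import monitor, optics, ticket gives the robot as it stands. The module is installed in compiled form; this text tells all that it offers.
- The arm moves only by the tool servo_tool, never from a script. Its argument "plan" is a list of rows, each a list of 4 numbers: the shift along the tool's x, y, z in cm, then the turn about the tool's z in rad. A call has 1 to 10 rows; each row shifts and turns the pose as measured when the row begins, along the tool's axes as they then stand; what a row does not reach is not made up. A row lasts 1/8 s, in which the tool goes at most 62.5 mm and 10.7 degrees, less where a joint would pass 70% of its speed; a pose out of reach is approached as far as the arm can. A call with a gripper value outside its range is refused whole. "gripper" is the finger opening in cm, from 0 to 8.78, set as the call begins (left out, the last holds). The fingers move at their own pace and stop on an object; "squeeze" is the grip in N (left out, the last holds). Time passes only in rows, so rows that do not move let the fingers close. It gives the time, the measured TCP pose, the force and the opening at its end, in the units of the state.
- monitor.state(): the state, without advancing time (a new reading comes with each control period).
- optics.get_image(name): name is "scene" or "side" or "wrist"; returns a dict with "pixels" (384x512x3 uint8, blue, green, red), "fx", "fy", "cx", "cy" (pixels), "pose" (4x4, takes a point from camera to world coordinates). Camera axes: x right, y up, looking along -z (the intrinsics and any distortion apply to the point x, -y, -z); pixel columns grow to the right and rows downward; lengths in m; the calibration is good to about 2 mm. A picture is of the moment at which its call begins. There is no depth.
- ticket.hand_in(): hands the job in, once; it reports no verdict.
The state is a dict: "clock": time; "joint_positions": joint angles; "joint_velocities": joint speeds; "tau": joint torques, N m; "eef_pos": TCP position; "ee_rot": TCP orientation; "contact_force": force on the tool from outside, world axes, zero at the start; "ft_torque": the same for the moment, N m; "opening": opening from 0.0 (shut) to 1.0 (fully open).
Only numpy, scipy, OpenCV 4.12 (cv2) and the standard library are available. Lean on these libraries where they do the work, as an engineer would, in place of code of your own. Each camera call takes 0.05 s, during which the arm holds its last target.

## Working session

There is one attempt and no reset: what is moved stays moved. The work goes in short steps, Python scripts to look and compute and a tool call to move; the robot and the scene stay as the last step left them, time stands still between calls to the robot, and variables do not carry over. Pictures are saved under pics/ and viewed, and the job is handed in when it is done.

Besides the shell and the picture viewer there is one more tool, called after "Emit:" as name([rows], argument=value, ...), one row to a line, values as JSON. servo_tool: Moves the arm, as the interface text tells. Its arguments: {"type":"object","properties":{"plan":{"type":"array"},"gripper":{"type":"number"},"squeeze":{"type":"number"}},"required":["plan"]}

```bash
mkdir -p pics
cat > h.py <<'E'
import numpy as np, cv2
from plant import monitor, optics, ticket
def grab(n,tag):
    d=optics.get_image(n); d['pixels']=np.ascontiguousarray(d['pixels']); cv2.imwrite(f'pics/{tag}.png',d['pixels'])
    np.savez(f'pics/{tag}.npz',**{k:v for k,v in d.items()}); return d
def load(tag): 
    z=np.load(f'pics/{tag}.npz',allow_pickle=True); return {k:z[k] for k in z.files}
def ray(d,u,v):
    P=np.array(d['pose']); K=np.array([[d['fx'],0,d['cx']],[0,d['fy'],d['cy']],[0,0,1]],float)
    D=d.get('dist',None)
    p=np.array([(u-d['cx'])/d['fx'],(v-d['cy'])/d['fy']])
    r=P[:3,:3]@np.array([p[0],-p[1],-1.]); return P[:3,3],r
def onz(d,u,v,z):
    o,r=ray(d,u,v); return o+r*(z-o[2])/r[2]
def proj(d,X):
    P=np.array(d['pose']); c=P[:3,:3].T@(np.array(X)-P[:3,3]); return d['cx']+d['fx']*c[0]/-c[2], d['cy']+d['fy']*(-c[1])/-c[2]
E
python3 - <<'E'
from h import *
for n in ['scene','side','wrist']:
    d=grab(n,n+'0'); print(n,{k:(v if k!='pose' else np.round(v,3).tolist()) for k,v in d.items() if k!='pixels'})
print(monitor.state())
E
```

```text
scene {'fx': 382.11559529156915, 'fy': 382.11559529156915, 'cx': 263.21430321857355, 'cy': 196.3559078594682, 'pose': [[0.816, 0.347, -0.462, 0.067], [-0.577, 0.517, -0.632, -0.256], [0.019, 0.782, 0.623, 0.616], [0.0, 0.0, 0.0, 1.0]]}
side {'fx': 434.37055871435405, 'fy': 434.37055871435405, 'cx': 262.9964241964501, 'cy': 193.0148472668112, 'pose': [[0.997, 0.039, -0.067, 0.415], [-0.078, 0.49, -0.868, -0.531], [-0.001, 0.871, 0.492, 0.543], [0.0, 0.0, 0.0, 1.0]]}
wrist {'fx': 308.89007268899945, 'fy': 308.89007268899945, 'cx': 259.8139812242788, 'cy': 192.8629279194762, 'pose': [[0.39, -0.893, -0.224, 0.172], [0.921, 0.378, 0.096, 0.579], [-0.001, -0.243, 0.97, 0.384], [0.0, 0.0, 0.0, 1.0]]}
{'clock': 0.15, 'joint_positions': array([ 1.11433286e+00,  9.16927621e-02,  1.23158311e+00, -2.55857755e-05,
        1.81980679e+00, -5.66926587e-02]), 'joint_velocities': array([-5.31286921e-04, -1.47493531e-03, -4.56409819e-03, -2.03458298e-05,
       -6.79996001e-04,  9.82634741e-04]), 'tau': array([ 1.86919518e-03, -4.47041917e+01, -4.06909561e+01,  6.98735914e-02,
        2.74092687e-02, -1.10182368e-04]), 'eef_pos': array([0.23343253, 0.55248947, 0.2217773 ]), 'ee_rot': array([[ 3.89212551e-01,  9.21147756e-01, -6.34501677e-04],
       [ 9.21146771e-01, -3.89213064e-01, -1.34838446e-03],
       [-1.48901766e-03, -5.96610139e-05, -9.99998890e-01]]), 'contact_force': array([ 0.50180004, -0.3330249 ,  0.21511269]), 'ft_torque': array([-0.01190758,  0.02098003,  0.0077404 ]), 'opening': 0.9992797982469305}
```

View pics/scene0.png

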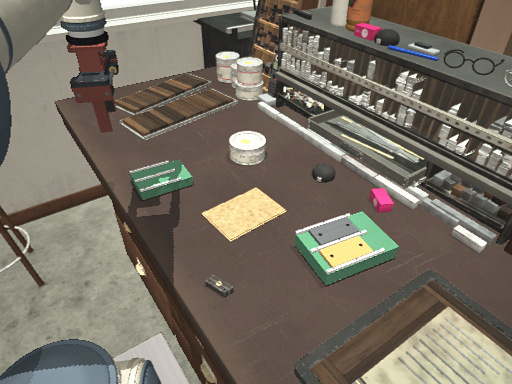

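View pics/side0.png

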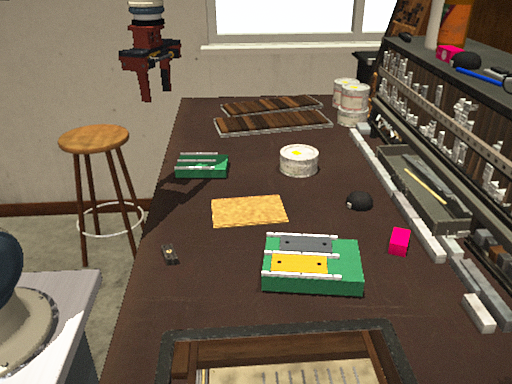

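View pics/wrist0.png

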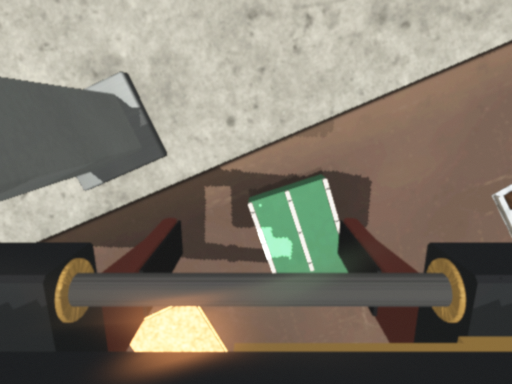

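The scene picture shows the large green rack at (347,245), holding the steel plate at (335,230) and the brass plate at (347,252). Candidates:
- **Rack:** large green one at scene (347,245), or the small green one at (160,178). I choose the large one.
- **Plate:** yellow at (347,252) with two dots, or dark grey at (335,230). I choose the yellow one.
- **Board:** cork at (244,213), or the dark striped slabs at (180,105). I choose the cork.

Next I check the choice in a close crop and measure.

Run:
```python
from h import *
a=load('scene0');b=load('side0')
c1=cv2.resize(a['pixels'][180:290,195:405],None,fx=3.8,fy=3.8,interpolation=cv2.INTER_CUBIC)[:, :800]
cv2.imwrite('pics/c1.png',c1)
c2=cv2.resize(b['pixels'][185:305,200:375],None,fx=4.5,fy=4.5,interpolation=cv2.INTER_CUBIC)
cv2.imwrite('pics/c2.png',c2)
for n,d in (('scene',a),('side',b)):
    hsv=cv2.cvtColor(d['pixels'],cv2.COLOR_BGR2HSV)
    for nm,z in (('yel',.048),('cork',.008)):
        m=cv2.inRange(hsv,(15,60,90),(35,255,255))
        if nm=='yel': m=cv2.inRange(hsv,(15,150,120),(32,255,255))
        k,l,s,ce=cv2.connectedComponentsWithStats(m)
        for i in range(1,k):
            if s[i,4]>500:
                cs,_=cv2.findContours((l==i).astype(np.uint8),cv2.RETR_EXTERNAL,cv2.CHAIN_APPROX_NONE)
                p=cs[0][:,0].astype(float)
                X=np.array([onz(d,u,v,z)[:2] for u,v in p])*1000
                r=cv2.minAreaRect(X.astype(np.float32))
                print(n,nm,s[i],ce[i].round(),'rect mm',np.round(r[0],1),np.round(r[1],1),round(r[2],1))
```

```text
scene cork [ 201  187   86   55 2388] [243. 214.] rect mm [444.8 338.4] [173.7 127.2] 4.0
scene cork [319 236  54  31 913] [345. 251.] rect mm [558.6 107. ] [ 54.9 110.6] 80.4
scene cork [352 296  92  62 846] [394. 326.] rect mm [506.4 -72.9] [ 38.  225.5] 87.6
side yel [  58  125   70   27 1314] [ 93. 137.] rect mm [1.000e-01 7.331e+02] [198.8 202.6] 48.6
side yel [ 211  194   78   34 1474] [248. 211.] rect mm [444.8 271.7] [157.8 119.7] 4.3
side yel [271 254  57  20 949] [299. 263.] rect mm [527.4  82.6] [49.9 99.8] 80.8
side cork [   0   64   81   94 1598] [ 34. 101.] rect mm [-371.2 1316.9] [ 302.4 1300.4] 23.3
side cork [ 379   66  133  112 1200] [454. 126.] rect mm [1182.8 1076.1] [1255.9   78.5] 89.2
side cork [  45   87   84   77 1805] [ 92. 134.] rect mm [ -59.  1025.3] [229.4 808. ] 5.2
side cork [ 211  194   78   35 2145] [248. 211.] rect mm [447.  336.6] [170.6 132.2] 3.9
side cork [   0  214  135  167 6588] [ 78. 267.] rect mm [116.5 177.4] [203.8 565.2] 38.8
side cork [ 270  253   58   21 1003] [299. 263.] rect mm [536.4 133. ] [ 56.1 109. ] 80.6
side cork [   0  287   53   90 1849] [ 22. 327.] rect mm [66.7 17.1] [ 76.8 198.8] 23.3
side cork [ 208  358  172   26 3290] [297. 373.] rect mm [ 490.2 -111.8] [ 42.9 242.6] 85.5
```

View pics/c1.png

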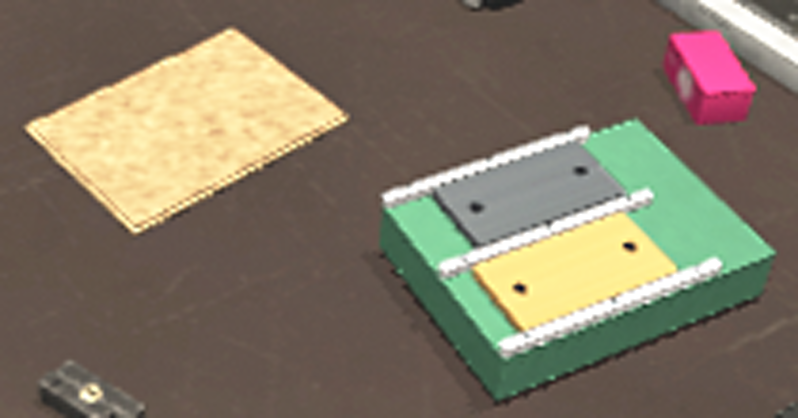

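View pics/c2.png

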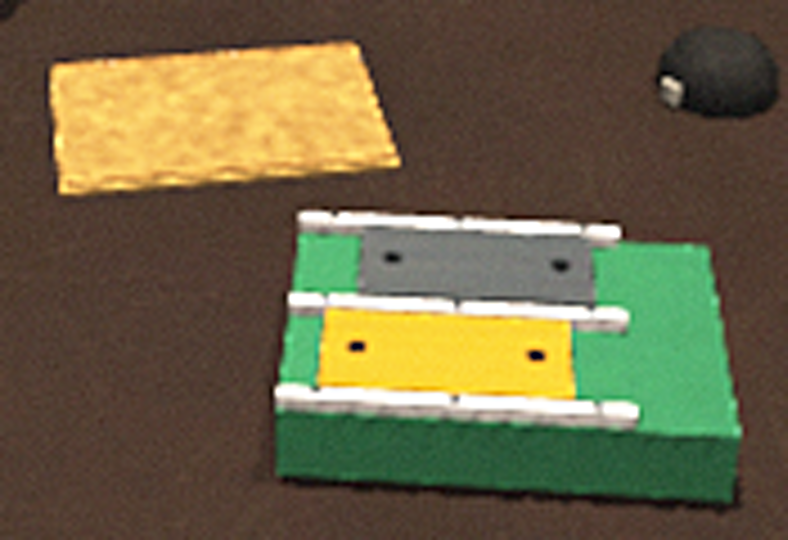

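The crops confirm it: the yellow plate with two dots lies in the right (−y) lane of the large rack, with its front edge towards the robot. The cork board is at (244,213). Now precise poses.

Run:
```python
from h import *
a=load('scene0');b=load('side0')
for n,d in (('scene',a),('side',b)):
    hsv=cv2.cvtColor(d['pixels'],cv2.COLOR_BGR2HSV)
    roi=(slice(225,285),slice(290,400)) if n=='scene' else (slice(228,305),slice(255,370))
    m=np.zeros(hsv.shape[:2],np.uint8); m[roi]=cv2.inRange(hsv,(18,90,90),(32,255,255))[roi]
    p=cv2.findNonZero(m)[:,0].astype(float)
    X=np.array([onz(d,u,v,.048)[:2] for u,v in p])*1000
    r=cv2.minAreaRect(X.astype(np.float32)); print(n,'brass',np.round(r,1) if 0 else r, X.mean(0).round(1))
    roi=(slice(205,290),slice(285,405)) if n=='scene' else roi
    g=np.zeros_like(m); g[roi]=cv2.inRange(hsv,(60,70,20),(90,255,255))[roi]
    cs,_=cv2.findContours(g,cv2.RETR_EXTERNAL,cv2.CHAIN_APPROX_NONE)
    P=np.vstack(cs); h=cv2.convexHull(P); q=cv2.approxPolyDP(h,3,True)[:,0]
    for u,v in q: print(u,v,'z0',(onz(d,u,v,0)[:2]*1000).round(),'z40',(onz(d,u,v,.04)[:2]*1000).round())
# dots
    bb=m.copy()
    gy=cv2.cvtColor(d['pixels'],cv2.COLOR_BGR2GRAY)
    hull=np.zeros_like(m); cv2.fillConvexPoly(hull,cv2.convexHull(cv2.findNonZero(m)),255)
    hull=cv2.erode(hull,np.ones((3,3)))
    dk=((gy<90)&(hull>0)).astype(np.uint8)
    k,l,s,ce=cv2.connectedComponentsWithStats(dk)
    for i in range(1,k): print('dot',s[i,4],ce[i].round(1),(onz(d,*ce[i],.048)[:2]*1000).round(1))
```

```text
scene brass ((525.293701171875, 83.08811950683594), (49.69854736328125, 101.52930450439453), 80.8664321899414) [525.   82.5]
398 246 z0 [673.  54.] z40 [633.  34.]
394 257 z0 [639.  37.] z40 [601.  18.]
325 284 z0 [464.  68.] z40 [438.  47.]
295 240 z0 [492. 199.] z40 [465. 170.]
296 235 z0 [505. 211.] z40 [476. 181.]
363 212 z0 [694. 181.] z40 [653. 152.]
dot 5 [360.2 244.4] [563.5  77.7]
dot 5 [331.2 255.4] [492.2  89.1]
side brass ((527.2715454101562, 82.95283508300781), (50.79742431640625, 100.85352325439453), 80.78838348388672) [527.6  82.2]
362 295 z0 [638.  43.] z40 [622.   0.]
262 290 z0 [460.  70.] z40 [457.  26.]
266 237 z0 [481. 235.] z40 [476. 179.]
356 240 z0 [672. 209.] z40 [653. 155.]
364 280 z0 [653.  82.] z40 [635.  37.]
dot 6 [279.  261.5] [492.4  89.5]
dot 6 [319.  263.5] [563.6  78.1]
```

```bash
cat >> h.py <<'E'
def go(x,y,z,ang=None):
    s=monitor.state(); R=s['ee_rot']; p=s['eef_pos']
    d=R.T@(np.array([x,y,z])-p)*100
    a=np.degrees(np.arctan2(R[1,0],R[0,0]))
    print('t',round(s['clock'],2),'p',(p*1000).round(1),'xang',a.round(2),'tilt',R[:,2].round(3),'F',s['contact_force'].round(1),'op',round(s['opening'],3))
    print('tool shift cm',d.round(2),'turn',None if ang is None else round(-np.radians(ang-a),3))
E
echo
```

Emit:
servo_tool([
  [0, 0, -1, -0.12],
  [0, 0, 0, -0.12],
  [0, 0, 0, 0],
], gripper=0, squeeze=20)

```text
clock: 0.52
eef_pos: [0.2333, 0.5521, 0.2304]
ee_rot: [[0.153, 0.988, -0.002], [0.988, -0.153, -0.004], [-0.004, -0.001, -1.0]]
contact_force: [-0.9, 0.5, -0.4]
opening: 0.698
```

```bash
python3 -c "
from h import *
go(.600,.071,.20,80.9)"
```

```text
t 0.53 p [233.3 552.1 230.4] xang 81.17 tilt [-0.002 -0.004 -1.   ] F [-0.9  0.5 -0.4] op 0.698
tool shift cm [-41.9   43.63   3.16] turn 0.005
```

Emit:
servo_tool([
  [-4, 4.2, 0, 0],
  [-4, 4.2, 0, 0],
  [-4, 4.2, 0, 0],
  [-4, 4.2, 0, 0],
  [-4, 4.2, 0, 0],
  [-4, 4.2, 0, 0],
  [-4, 4.2, 0, 0],
  [-4, 4.2, 0, 0],
  [-4, 4.2, 0, 0],
  [0, 0, 0, 0],
])

```text
clock: 1.78
eef_pos: [0.5551, 0.122, 0.2271]
ee_rot: [[0.179, 0.984, -0.005], [0.984, -0.179, -0.006], [-0.007, -0.004, -1.0]]
contact_force: [0.0, 0.8, -0.7]
opening: 0.004
```

```bash
python3 -c "
from h import *
go(.600,.071,.10,80.9)"
```

```text
t 1.77 p [555.1 122.  227.1] xang 79.68 tilt [-0.005 -0.006 -1.   ] F [ 0.   0.8 -0.7] op 0.004
tool shift cm [-4.12  5.38 12.72] turn -0.021
```

Emit:
servo_tool([
  [-2, 2.7, 3, -0.02],
  [-2.1, 2.7, 4, 0],
  [0, 0, 3, 0],
  [0, 0, 0, 0],
])

```text
clock: 2.28
eef_pos: [0.6012, 0.0734, 0.1253]
ee_rot: [[0.165, 0.986, -0.004], [0.986, -0.165, -0.004], [-0.005, -0.004, -1.0]]
contact_force: [-0.2, -0.1, -0.2]
opening: 0.003
```

Run:
```python
from h import *
go(.600,.071,.06,80.9)
d=grab('side','side1'); s=monitor.state()
print(proj(d,s['eef_pos']))
cv2.imwrite('pics/c3.png',cv2.resize(d['pixels'][150:310,210:410],None,fx=3.7,fy=3.7,interpolation=cv2.INTER_CUBIC))
```

```text
t 2.27 p [601.2  73.4 125.3] xang 80.48 tilt [-0.004 -0.004 -1.   ] F [-0.2 -0.1 -0.2] op 0.003
tool shift cm [-0.22 -0.06  6.53] turn -0.007
(np.float64(344.6444615928981), np.float64(227.33975318731052))
```

View pics/c3.png

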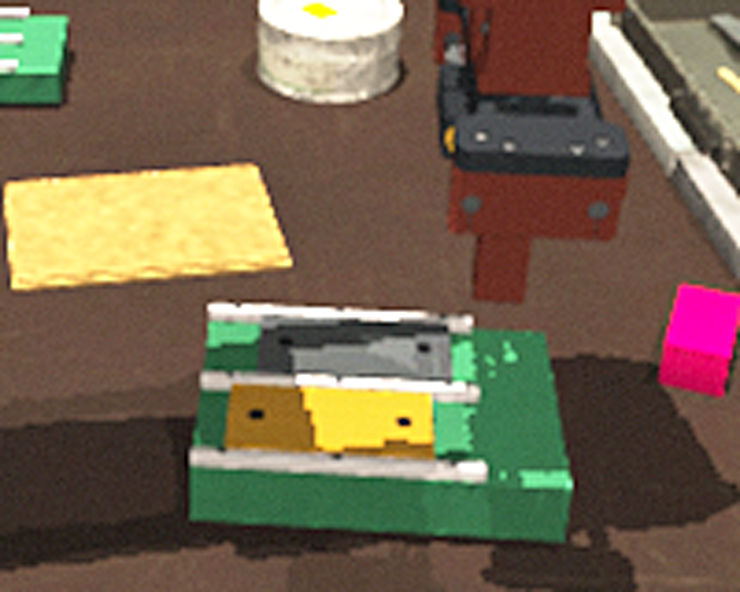

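The side picture shows the shut finger tips at about pixel (345,231), above the free floor behind the brass plate. I descend in steps.

Emit:
servo_tool([
  [-0.2, 0, 3, 0],
  [0, 0, 3, 0],
  [0, 0, 0.8, 0],
  [0, 0, 0.3, 0],
  [0, 0, 0, 0],
])

```text
clock: 2.95
eef_pos: [0.6058, 0.0753, 0.0671]
ee_rot: [[0.164, 0.986, 0.015], [0.987, -0.164, -0.002], [0.0, 0.015, -1.0]]
contact_force: [0.6, -0.4, -0.2]
opening: 0.006
```

```bash
python3 -c "
from h import *
go(.600,.0715,.043,80.9)"
```

```text
t 2.95 p [605.8  75.3  67.1] xang 80.58 tilt [ 0.015 -0.002 -1.   ] F [ 0.6 -0.4 -0.2] op 0.006
tool shift cm [-0.47 -0.54  2.4 ] turn -0.006
```

Emit:
servo_tool([
  [0, 0, 0, 0],
  [0, 0, 0, 0],
])

```text
clock: 3.2
eef_pos: [0.6069, 0.0755, 0.0696]
ee_rot: [[0.164, 0.986, 0.018], [0.987, -0.164, -0.002], [0.001, 0.019, -1.0]]
contact_force: [-0.3, 0.0, -0.5]
opening: 0.008
```

```bash
python3 -c "
from h import *
go(.600,.0715,.043,80.9);print(monitor.state()['joint_positions'].round(3))"
```

```text
t 3.2 p [606.9  75.5  69.6] xang 80.58 tilt [ 0.018 -0.002 -1.   ] F [-0.3  0.  -0.5] op 0.008
tool shift cm [-0.51 -0.66  2.65] turn -0.006
[ 0.07   0.129  1.462 -0.003  1.533 -1.336]
```

Run:
```python
from h import *
s=monitor.state(); print(s['tau'].round(1), s['joint_velocities'].round(3))
for n in('scene','side'): grab(n,n+'2')
```

```text
[  0.  -45.7 -40.1  -0.   -0.    0. ] [ 0.    -0.004 -0.01  -0.     0.001 -0.   ]
```

View pics/scene2.png

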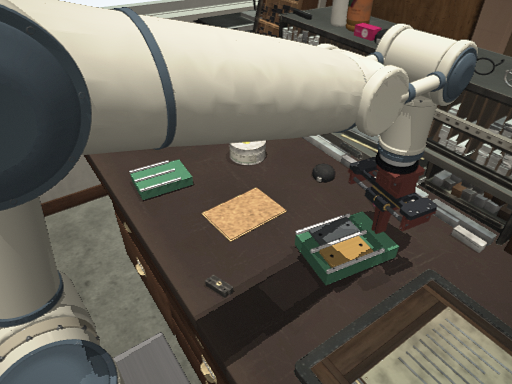

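View pics/side2.png

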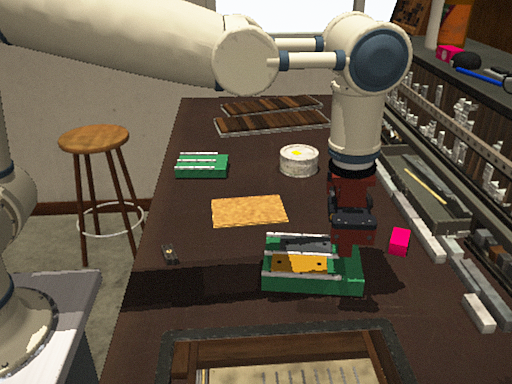

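Emit:
servo_tool([
  [-0.4, -0.6, 1.0, 0],
  [0, 0, 0.5, 0],
])

```text
clock: 3.55
eef_pos: [0.6001, 0.0721, 0.0535]
ee_rot: [[0.164, 0.986, 0.018], [0.986, -0.164, -0.002], [0.001, 0.018, -1.0]]
contact_force: [-0.6, -0.9, 0.1]
opening: 0.006
```

```bash
python3 -c "
from h import *
go(.600,.0715,.043,80.9);s=monitor.state();print(s['joint_positions'].round(3),s['joint_velocities'].round(3),s['tau'].round(1))"
```

```text
t 3.55 p [600.1  72.1  53.5] xang 80.57 tilt [ 0.018 -0.002 -1.   ] F [-0.6 -0.9  0.1] op 0.006
tool shift cm [-0.06 -0.02  1.05] turn -0.006
[ 0.065  0.119  1.501 -0.003  1.503 -1.341] [ 0.002  0.026  0.03   0.002 -0.078  0.001] [ -0.  -45.7 -40.3  -0.    0.1  -0. ]
```

Emit:
servo_tool([
  [0, 0, 0.7, 0],
  [0, 0, 0.3, 0],
])

```text
clock: 3.8
eef_pos: [0.5996, 0.0719, 0.0418]
ee_rot: [[0.164, 0.986, 0.017], [0.986, -0.164, -0.002], [0.001, 0.017, -1.0]]
contact_force: [-0.4, -0.3, 0.1]
opening: 0.005
```

```bash
python3 -c "
from h import *
go(.599,.0715,.043,80.9)"
```

```text
t 3.8 p [599.6  71.9  41.8] xang 80.56 tilt [ 0.017 -0.002 -1.   ] F [-0.4 -0.3  0.1] op 0.005
tool shift cm [-0.05 -0.05 -0.13] turn -0.006
```

Emit:
servo_tool([
  [0, -1, -0.1, 0],
  [0, -1, 0, 0],
  [0, -1, 0, 0],
  [0, -1, 0, 0],
  [0, -0.5, 0, 0],
])

```text
clock: 4.42
eef_pos: [0.5524, 0.0799, 0.0424]
ee_rot: [[0.164, 0.986, 0.018], [0.986, -0.164, -0.002], [0.001, 0.018, -1.0]]
contact_force: [0.1, -0.6, -1.4]
opening: 0.009
```

```bash
cat >> h.py <<'E'
def brass(d,roi,z=.048):
    hsv=cv2.cvtColor(d['pixels'],cv2.COLOR_BGR2HSV); m=np.zeros(hsv.shape[:2],np.uint8)
    m[roi]=cv2.inRange(hsv,(15,110,50),(32,255,255))[roi]
    k,l,s,ce=cv2.connectedComponentsWithStats(m); i=1+np.argmax(s[1:,4])
    p=np.argwhere(l==i)[:,::-1].astype(float)
    X=np.array([onz(d,u,v,z)[:2] for u,v in p])*1000
    return cv2.minAreaRect(X.astype(np.float32))
E
python3 - <<'E'
from h import *
go(.600,.0715,.043,80.9)
d=grab('side','side3'); print(brass(d,(slice(235,300),slice(230,370))))
cv2.imwrite('pics/c4.png',cv2.resize(d['pixels'][200:310,230:400],None,fx=4,fy=4,interpolation=cv2.INTER_CUBIC))
E
```

```text
t 4.42 p [552.4  79.9  42.4] xang 80.57 tilt [ 0.018 -0.002 -1.   ] F [ 0.1 -0.6 -1.4] op 0.009
tool shift cm [-0.05  4.83  0.03] turn -0.006
((491.0237731933594, 89.04701232910156), (57.51704406738281, 101.83572387695312), 85.46886444091797)
```

View pics/c4.png

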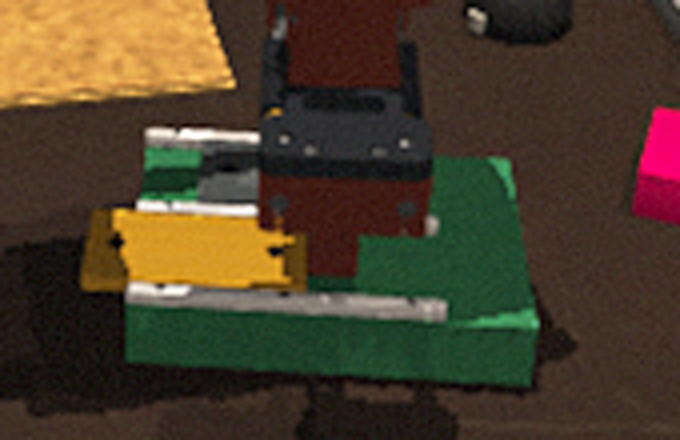

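The brass plate has slid about 37 mm and overhangs about 20 mm (its end is at crop (90,250), the rack front at (135,260)). I push it about 14 mm more.

Emit:
servo_tool([
  [0, -0.6, 0, 0],
  [0, -0.5, 0, 0],
  [0, -0.3, 0, 0],
])

```text
clock: 4.85
eef_pos: [0.5379, 0.0824, 0.0425]
ee_rot: [[0.164, 0.986, 0.018], [0.986, -0.164, -0.002], [0.001, 0.019, -1.0]]
contact_force: [0.7, 1.0, 0.0]
opening: 0.01
```

Run:
```python
from h import *
go(.600,.0715,.043,80.9)
d=grab('side','side4'); print(brass(d,(slice(235,300),slice(230,370))))
cv2.imwrite('pics/c5.png',cv2.resize(d['pixels'][200:310,220:390],None,fx=4,fy=4,interpolation=cv2.INTER_CUBIC))
```

```text
t 4.85 p [537.9  82.4  42.5] xang 80.57 tilt [ 0.018 -0.002 -1.   ] F [0.7 1.  0. ] op 0.01
tool shift cm [-0.06  6.3   0.06] turn -0.006
((476.42218017578125, 89.02799224853516), (60.94817352294922, 100.24266815185547), 81.5179214477539)
```

View pics/c5.png

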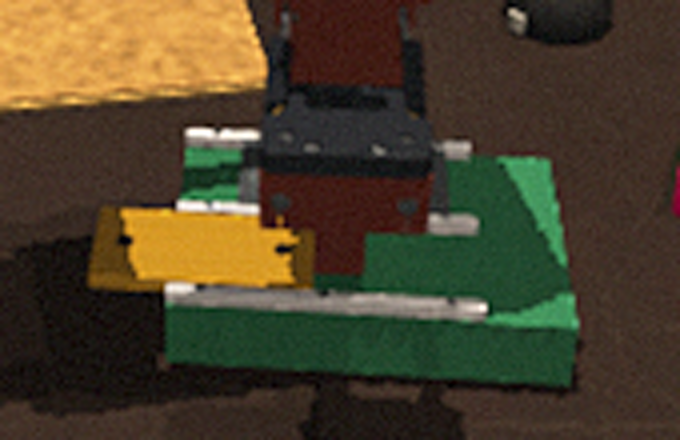

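The overhang is now about 34–36 mm (plate end at crop (95,250), rack front at (165,290)). I retract, lift, open, and go round to the front end.

Emit:
servo_tool([
  [0, 0.8, 0, 0],
  [0, 0, -3, 0],
  [0, 0, -4, 0],
  [0, 0, -3, 0],
  [0, -4, 0, 0],
  [0, -5, 0, 0],
], gripper=0)

```text
clock: 5.65
eef_pos: [0.4569, 0.0953, 0.1428]
ee_rot: [[0.166, 0.986, 0.014], [0.986, -0.166, -0.002], [-0.0, 0.014, -1.0]]
contact_force: [0.3, -0.3, 0.5]
opening: 0.006
```

Emit:
servo_tool([
  [0, -1, 0, 0],
  [0, 0, 0, 0],
], gripper=8.7)

```text
clock: 5.9
eef_pos: [0.4464, 0.0973, 0.1435]
ee_rot: [[0.165, 0.986, 0.016], [0.986, -0.165, -0.002], [0.001, 0.016, -1.0]]
contact_force: [0.1, -0.3, 0.1]
opening: 0.191
```

Run:
```python
from h import *
go(.4457,.0964,.041,80.9)
d=grab('side','side5'); print(brass(d,(slice(235,300),slice(230,370))))
cv2.imwrite('pics/c6.png',cv2.resize(d['pixels'][150:310,190:390],None,fx=3.7,fy=3.7,interpolation=cv2.INTER_CUBIC))
d=grab('scene','scene5');print(brass(d,(slice(225,300),slice(280,400))))
cv2.imwrite('pics/c7.png',cv2.resize(d['pixels'][160:310,230:430],None,fx=3.7,fy=3.7,interpolation=cv2.INTER_CUBIC))
```

```text
t 5.9 p [446.4  97.3 143.5] xang 80.49 tilt [ 0.016 -0.002 -1.   ] F [ 0.1 -0.3  0.1] op 0.191
tool shift cm [-0.11 -0.23 10.24] turn -0.007
((475.9176025390625, 88.346435546875), (61.4188117980957, 101.06427001953125), 80.73616790771484)
((474.4884948730469, 89.57982635498047), (56.34279251098633, 103.39887237548828), 79.29503631591797)
```

View pics/c6.png

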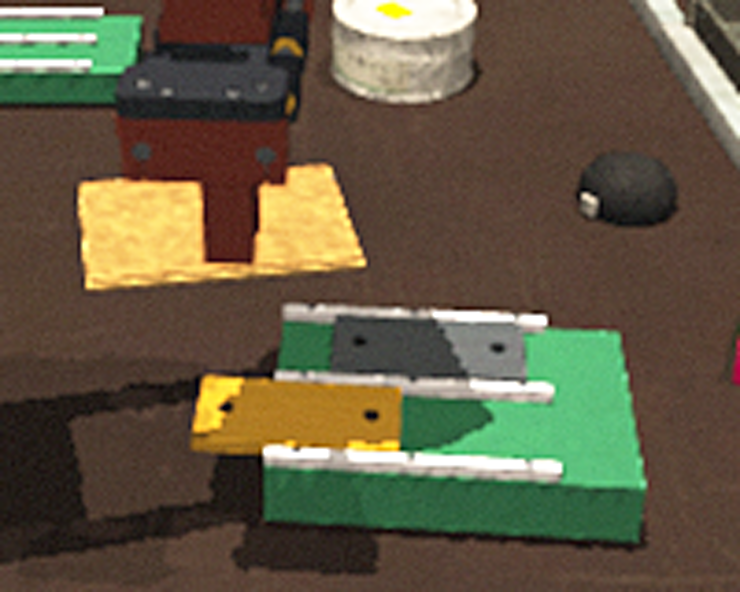

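View pics/c7.png

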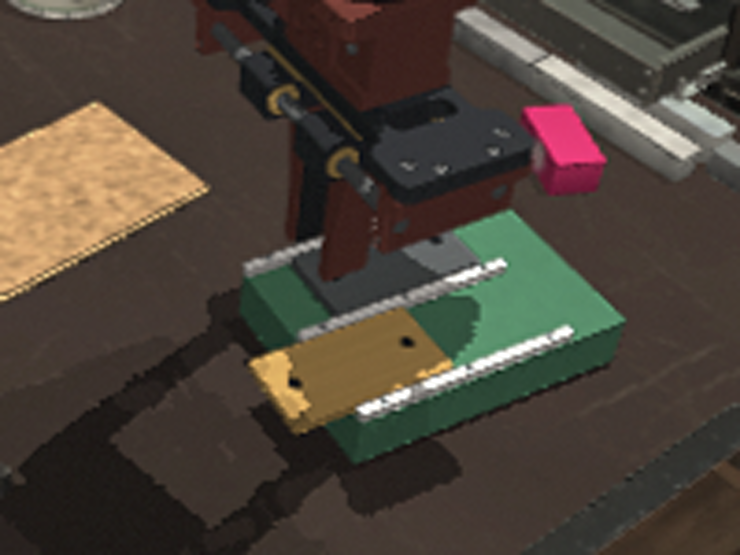

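Both pictures show the plate straight, with its front end (crop (200,415) in side view) overhanging by about a third. The steel plate is unmoved. I descend over the overhang.

Emit:
servo_tool([
  [-0.1, -0.25, 0, 0],
  [0, 0, 1, 0],
  [0, 0, 3, 0],
  [0, 0, 2, 0],
  [0, 0, 1, 0],
], gripper=8.7)

```text
clock: 6.62
eef_pos: [0.4473, 0.0955, 0.0691]
ee_rot: [[0.167, 0.986, 0.014], [0.986, -0.167, -0.003], [-0.0, 0.014, -1.0]]
contact_force: [0.4, 0.1, -0.2]
opening: 0.852
```

Run:
```python
from h import *
go(.4457,.0964,.041,80.9)
```

```text
t 6.62 p [447.3  95.5  69.1] xang 80.37 tilt [ 0.014 -0.003 -1.   ] F [ 0.4  0.1 -0.2] op 0.852
tool shift cm [ 0.06 -0.21  2.81] turn -0.009
```

Emit:
servo_tool([
  [0.05, -0.2, 1, -0.01],
  [0, 0, 1, 0],
  [0, 0, 0.5, 0],
])

```text
clock: 7.0
eef_pos: [0.4458, 0.0963, 0.0424]
ee_rot: [[0.157, 0.988, 0.014], [0.988, -0.157, -0.003], [-0.001, 0.014, -1.0]]
contact_force: [-0.1, 0.4, 1.1]
opening: 0.988
```

Run:
```python
from h import *
go(.4457,.0964,.041,80.9)
d=grab('side','side6')
cv2.imwrite('pics/c8.png',cv2.resize(d['pixels'][190:310,200:360],None,fx=4.6,fy=4.6,interpolation=cv2.INTER_CUBIC))
```

```text
t 7.0 p [445.8  96.3  42.4] xang 80.97 tilt [ 0.014 -0.003 -1.   ] F [-0.1  0.4  1.1] op 0.988
tool shift cm [ 0.01 -0.01  0.14] turn 0.001
```

View pics/c8.png

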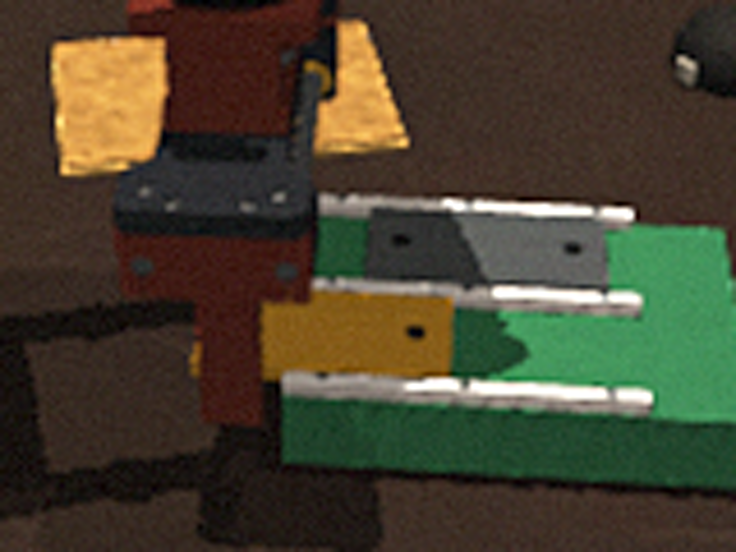

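Emit:
servo_tool([
  [0, 0, 0.25, 0],
  [0, 0, 0.05, 0],
  [0, 0, 0.05, 0],
  [0, 0, 0, 0],
  [0, 0, 0, 0],
], gripper=4, squeeze=35)

```text
clock: 7.68
eef_pos: [0.4465, 0.0966, 0.0396]
ee_rot: [[0.157, 0.988, 0.016], [0.988, -0.157, -0.002], [0.0, 0.016, -1.0]]
contact_force: [0.2, 0.6, -1.1]
opening: 0.564
```

Run:
```python
from h import *
go(.4457,.0964,.041,80.9)
```

```text
t 7.67 p [446.5  96.6  39.6] xang 80.98 tilt [ 0.016 -0.002 -1.   ] F [ 0.2  0.6 -1.1] op 0.564
tool shift cm [-0.03 -0.07 -0.14] turn 0.001
```

Emit:
servo_tool([
  [0, 0, -0.6, 0],
  [0, 0, -1, 0],
  [0, 0, -1.5, 0],
  [0, 0, 0, 0],
])

```text
clock: 8.18
eef_pos: [0.446, 0.0965, 0.0732]
ee_rot: [[0.157, 0.987, 0.016], [0.988, -0.157, -0.002], [0.0, 0.016, -1.0]]
contact_force: [0.3, 0.4, -1.8]
opening: 0.565
```

Run:
```python
from h import *
go(.4457,.0964,.041,80.9)
d=grab('side','side7')
cv2.imwrite('pics/c9.png',cv2.resize(d['pixels'][180:310,200:360],None,fx=4.6,fy=4.6,interpolation=cv2.INTER_CUBIC))
```

```text
t 8.18 p [446.   96.5  73.2] xang 80.98 tilt [ 0.016 -0.002 -1.   ] F [ 0.3  0.4 -1.8] op 0.565
tool shift cm [-0.01 -0.08  3.22] turn 0.001
```

View pics/c9.png

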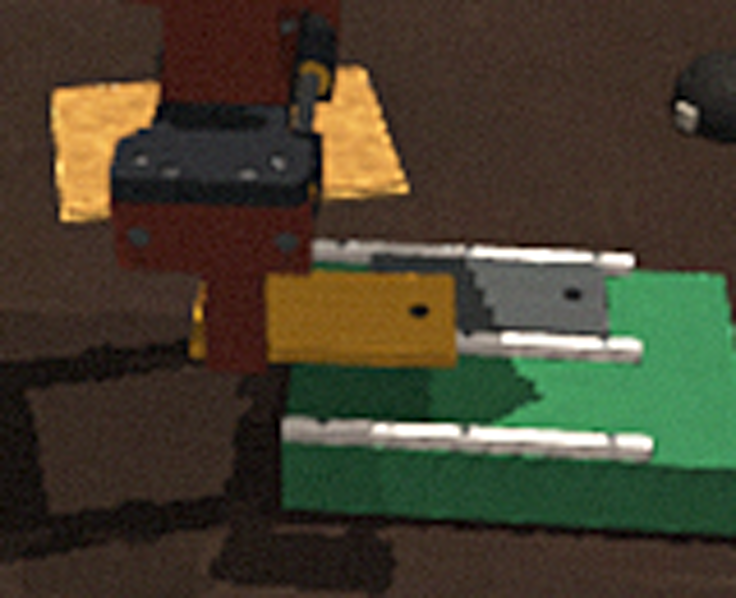

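The plate is held level (rear edge at crop (455,320)), clear of the rack. The steel plate stays in its lane. I raise, turn and carry to the cork.

Emit:
servo_tool([
  [0, 0, -2, 0],
  [0, 0, -2, 0],
  [0, 0, 0, -0.08],
  [0, 0, 0, -0.08],
  [0, 0, 0, -0.07],
])

```text
clock: 8.85
eef_pos: [0.444, 0.0962, 0.1118]
ee_rot: [[-0.079, 0.997, 0.012], [0.997, 0.079, -0.003], [-0.004, 0.011, -1.0]]
contact_force: [-0.2, -0.1, -1.7]
opening: 0.564
```

Run:
```python
from h import *
go(.4151,.3353,.11,94)
```

```text
t 8.85 p [444.   96.2 111.8] xang 94.54 tilt [ 0.012 -0.003 -1.   ] F [-0.2 -0.1 -1.7] op 0.564
tool shift cm [24.06 -0.99  0.07] turn 0.009
```

Emit:
servo_tool([
  [3, -0.1, 0, 0.01],
  [4, -0.2, 0, 0],
  [4, -0.2, 0, 0],
  [4, -0.2, 0, 0],
  [4, -0.2, 0, 0],
  [3, -0.1, 0, 0],
  [1.5, 0, 0, 0],
  [0, 0, 0, 0],
])

```text
clock: 9.85
eef_pos: [0.416, 0.3352, 0.107]
ee_rot: [[-0.067, 0.998, 0.008], [0.998, 0.067, -0.007], [-0.008, 0.007, -1.0]]
contact_force: [-0.8, -0.9, -1.4]
opening: 0.565
```

Run:
```python
from h import *
go(.4151,.3353,.03,94)
```

```text
t 9.85 p [416.  335.2 107. ] xang 93.84 tilt [ 0.008 -0.007 -1.   ] F [-0.8 -0.9 -1.4] op 0.565
tool shift cm [ 0.08 -0.14  7.7 ] turn -0.003
```

Emit:
servo_tool([
  [0, 0, 2, 0],
  [0, 0, 2.5, 0],
  [0, 0, 2, 0],
  [0, 0, 0.5, 0],
])

```text
clock: 10.35
eef_pos: [0.4171, 0.3298, 0.0313]
ee_rot: [[-0.062, 0.998, 0.007], [0.998, 0.062, -0.01], [-0.01, 0.006, -1.0]]
contact_force: [-0.0, 0.2, -1.9]
opening: 0.565
```

Run:
```python
from h import *
go(.4151,.3353,.011,94)
d=grab('side','side8'); d2=grab('scene','scene8')
A=cv2.resize(d['pixels'][140:250,180:320],None,fx=2.8,fy=2.8,interpolation=cv2.INTER_CUBIC)
B=cv2.resize(d2['pixels'][140:250,180:320],None,fx=2.8,fy=2.8,interpolation=cv2.INTER_CUBIC)
cv2.imwrite('pics/c10.png',np.hstack([A,B]))
```

```text
t 10.35 p [417.1 329.8  31.3] xang 93.57 tilt [ 0.007 -0.01  -1.   ] F [-0.   0.2 -1.9] op 0.565
tool shift cm [ 0.59 -0.17  2.02] turn -0.007
```

View pics/c10.png

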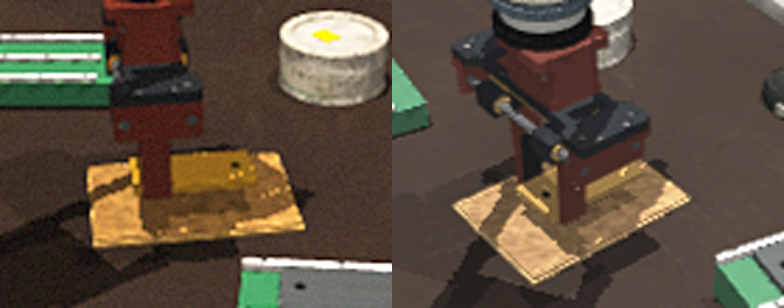

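The plate hangs level above the cork. I lower it gently, with small corrections.

Emit:
servo_tool([
  [0.55, -0.15, 0.8, -0.007],
  [0, 0, 0.7, 0],
  [0, 0, 0.3, 0],
])

```text
clock: 10.82
eef_pos: [0.4169, 0.3365, 0.0156]
ee_rot: [[-0.07, 0.998, 0.011], [0.998, 0.07, -0.007], [-0.008, 0.011, -1.0]]
contact_force: [-0.6, -1.0, -1.5]
opening: 0.568
```

Run:
```python
from h import *
go(.4151,.3353,.008,94)
```

```text
t 10.82 p [416.9 336.5  15.6] xang 93.99 tilt [ 0.011 -0.007 -1.   ] F [-0.6 -1.  -1.5] op 0.568
tool shift cm [-0.1  -0.2   0.76] turn -0.0
```

Emit:
servo_tool([
  [0, -0.1, 0.4, 0],
  [0, 0, 0.2, 0],
])

```text
clock: 11.08
eef_pos: [0.4161, 0.3366, 0.0095]
ee_rot: [[-0.07, 0.997, 0.011], [0.998, 0.07, -0.007], [-0.007, 0.011, -1.0]]
contact_force: [0.5, 0.2, -1.5]
opening: 0.567
```

Run:
```python
from h import *
go(.4151,.3353,.008,94)
```

```text
t 11.07 p [416.1 336.6   9.5] xang 94.0 tilt [ 0.011 -0.007 -1.   ] F [ 0.5  0.2 -1.5] op 0.567
tool shift cm [-0.12 -0.11  0.15] turn 0.0
```

Emit:
servo_tool([
  [0, 0, 0.15, 0],
])

```text
clock: 11.2
eef_pos: [0.4162, 0.3366, 0.0085]
ee_rot: [[-0.07, 0.997, 0.012], [0.998, 0.07, -0.006], [-0.007, 0.011, -1.0]]
contact_force: [-3.5, -2.4, 7.1]
opening: 0.564
```

Emit:
servo_tool([
  [0, 0, 0.1, 0],
])

```text
clock: 11.32
eef_pos: [0.4162, 0.3367, 0.0085]
ee_rot: [[-0.07, 0.997, 0.012], [0.998, 0.07, -0.006], [-0.007, 0.011, -1.0]]
contact_force: [-4.0, -3.3, 7.2]
opening: 0.565
```

The force reads 7 N, so the plate has touched the board. I release and retreat.

Emit:
servo_tool([
  [0, 0, -0.05, 0],
  [0, 0, 0, 0],
  [0, 0, 0, 0],
  [0, 0, 0, 0],
], gripper=8)

```text
clock: 11.82
eef_pos: [0.417, 0.3372, 0.0096]
ee_rot: [[-0.07, 0.997, 0.014], [0.998, 0.07, -0.005], [-0.006, 0.014, -1.0]]
contact_force: [0.1, -0.4, -0.1]
opening: 0.907
```

Emit:
servo_tool([
  [0, 0, -1, 0],
  [0, 0, -3, 0],
  [0, 0, -5, 0],
  [0, 0, -5, 0],
  [0, 0, -4, 0],
  [0, -4, -2, 0],
  [0, 0, 0, 0],
])

```text
clock: 12.7
eef_pos: [0.3732, 0.3351, 0.2193]
ee_rot: [[-0.069, 0.997, 0.015], [0.998, 0.069, -0.003], [-0.004, 0.015, -1.0]]
contact_force: [0.4, 0.6, -0.3]
opening: 0.913
```

Run:
```python
from h import *
go(.4151,.3353,.008,94)
d=grab('side','side9'); d2=grab('scene','scene9')
for dd,x in((d,'side'),(d2,'scene')):
    hsv=cv2.cvtColor(dd['pixels'],cv2.COLOR_BGR2HSV)
A=cv2.resize(d['pixels'][150:310,200:380],None,fx=2.2,fy=2.2,interpolation=cv2.INTER_CUBIC)
B=cv2.resize(d2['pixels'][150:310,190:370],None,fx=2.2,fy=2.2,interpolation=cv2.INTER_CUBIC)
cv2.imwrite('pics/c11.png',np.hstack([A,B]))
```

```text
t 12.7 p [373.2 335.1 219.3] xang 93.97 tilt [ 0.015 -0.003 -1.   ] F [ 0.4  0.6 -0.3] op 0.913
tool shift cm [-0.19  3.86 21.19] turn -0.0
```

View pics/c11.png

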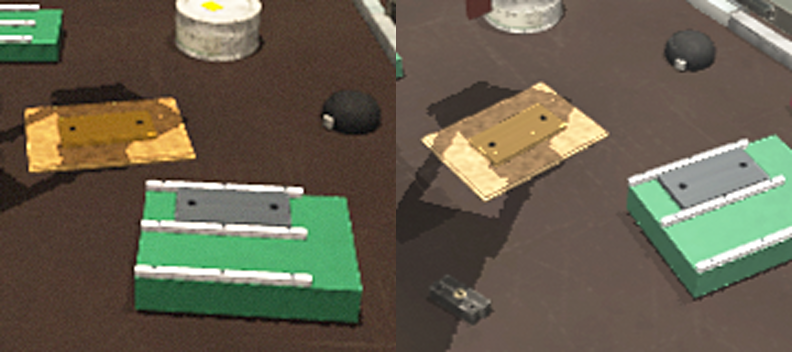

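Both views show the plate flat and wholly on the cork, well inside the edges (side-crop dots at (72,129) and (140,123)). The steel plate is still in its lane. One numeric check, then I hand in.

Run:
```python
from h import *
d=load('side9'); P=[onz(d,200+u/2.2,150+v/2.2,.016)*1000 for u,v in((72,129),(140,123))]
P=np.array(P); v=P[1]-P[0]; print('centre',P.mean(0).round(1),'yaw',np.degrees(np.arctan2(v[1],v[0])).round(1),'dist',np.linalg.norm(v).round(1))
s=monitor.state(); print(s['clock'],s['contact_force'].round(1),abs(s['joint_velocities']).max())
ticket.hand_in()
```

```text
centre [448.  335.3  16. ] yaw 5.1 dist 72.8
12.8 [-0.2  0.2 -0.1] 0.030729152864601886
the job is handed in; nothing more can be done
```

The brass plate is lying flat and lengthwise on the cork board, and the job was handed in at 12.8 s of the 53 s allowed.

- **Slide:** I pushed the brass plate by its rear edge with shut fingers. About 35 mm then overhung the rack's front edge (34 mm measured from position, 36 mm from the picture).
- **Move:** I gripped that overhanging end, and the picture after the first lift showed the plate held level. I set it down on the board with about 7 N of contact, opened the fingers and backed off.
- **Last checks:** The plate is centred at about (448, 335) mm, against the board's (446, 337.5) mm. Its angle is about 5° against the board's 4°, which is within the accuracy of locating the dots by eye. All of it is on the cork, and the robot is touching nothing.
- **Steel plate:** It looks unmoved in its lane in the pictures. I did not measure its position.

The tool was about 1° off vertical from the first descent on. At hand-in one joint was still creeping, at up to 0.03 rad/s. No check failed.

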